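# Knock out the heat sink and hold it up level

### The job

The heat sink sits sunk in its metal nest, out of reach of the fingers: take the mallet and drive the nest's ejector pin fully down with it (not with the gripper), so that the heat sink rises out of its pocket, and then put the mallet back down on the bench, clear of the nest. Then grip the heat sink, lift it straight up and keep it steady and level in the air about 12 cm above the top of the nest, over it; the program finishes while still holding it there. Leave the other things on the bench where they are.

Things in the scene. Friction and masses are not known exactly. Their poses are not given: they have to be found in the camera images.
- heat_sink: bare aluminium finned heat sink, 50 (x) x 70 (y) x 26 (z) mm, about 0.14 kg, fins along its x on a 5 mm base; origin at the centre of its underside, z up. Starts loose in the nest's pocket, top flush with the rim, axes along the nest's. Once ejected, its upper 14 mm stand clear of the rim; grip it there from above across its 50 mm (along its x)
- nest: aluminium ejector nest fixed to the bench, base plate 104 (x) x 166 mm (y = -57 to +109), 8 mm thick; origin on the bench under the centre of its pocket, z up. Pocket 54 (x) x 74 (y) mm inside, walls 12 mm, rim 38 mm above the bench. On its +y side stands the pin boss, a 36 mm wide block as high as the rim, with the ejector pin on top
- pin_top (a point): centre of the top of the ejector pin's steel cap, 20 mm in diameter, 6 mm thick, at (0, 76) mm in the nest's frame; 58 mm above the bench when up, 44 mm when fully down
- eject_pin (a joint): travel of the ejector pin, m: 0 = up, 0.014 = fully down. It goes straight down against friction and a light spring (8 to 12 N in all), and stays where it is driven to; it raises a plate under the heat sink by the same amount
- mallet: nylon-faced mallet, 0.35 kg, standing on one face: upright round head, diameter 40, 68 mm tall (steel, white faces); level wooden handle 22 wide, 26 tall, its middle 34 mm above the lower face, running along the mallet's -x from 20 to 130 mm off the head's axis. Origin: centre of the head's lower (striking) face, z up. Balance point 8 mm from the head's axis towards the handle
- tape_black: bystander: black tape roll, 62 mm across, 18 mm high, lying flat; origin under its centre
- rf_module_f: bystander: small milled aluminium box with coaxial connectors, 48x82x17 mm; origin under its centre
- battery_pack: bystander: wrapped battery pack with leads, 38x121x37 mm; origin under its centre
Mind the look-alikes: they are no part of the job. What is shaped like the heat_sink but red is not meant.

How it is judged (in metres and radians):
On the way, in this order (a step that is already met when the one before it is completed fails the run):
1. the mallet is lifted off the bench in the fingers (height (world z) of mallet above 0.03 m and contact force between the fingers and mallet above 1 N), for 0.2 s.
2. the ejector pin is driven fully down (within 2 mm) while the mallet is held in the fingers (value of joint eject_pin above 0.012 m and contact force between the fingers and mallet above 1 N), for 0.05 s.
3. the mallet lies or stands on the bench, let go, clear of the nest (contact force between each of the arm, the fingers, nest and mallet below 0.05 N and height (world z) of mallet between -0.02 and 0.06 m and horizontal distance between mallet and nest above 0.08 m and linear speed of mallet below 0.02 m/s), for 0.2 s.
4. the heat sink is held up level and still over the nest (z of heat_sink in the frame of nest between 0.118 and 0.24 m and horizontal distance between heat_sink and nest below 0.04 m and angle between heat_sink's own z axis and vertical below 0.1 rad and contact force between the fingers and heat_sink above 1 N and contact force between heat_sink and nest below 0.05 N and contact force between heat_sink and mallet below 0.05 N and linear speed of heat_sink below 0.02 m/s and angular speed of heat_sink below 0.1 rad/s), for 0.5 s.
At the end, for the whole second after the job is handed in: Heat sink held by the fingers, underside 80-200 mm over the nest's rim, within 40 mm of the pocket centre in plan, level to 0.10 rad, still (0.02 m/s, 0.1 rad/s), touching neither nest nor mallet; mallet let go on the bench, over 80 mm from the pocket centre, off the nest; pin 10 mm down or more (all of step 3 and all of step 4 and value of joint eject_pin above 0.01 m); the arm keeps its last pose, push and grip.
It fails at once if the gripper itself pushes the ejector pin (contact force between any of the fingers, the arm and eject_pin above 1 N).
It fails at once if a bystander is moved by more than 30 mm (distance of any of tape_black, rf_module_f, battery_pack from where it was at the start of the episode above 0.03 m).
It also fails if it takes over 64 s, if anything falls off the work surface, if the arm or the gripper's body presses on something with over 40 N, if the wrist force passes 120 N, or if a joint passes its speed limit or range.

### The arm

A 6-joint arm with a two-finger parallel gripper is mounted at the origin on a cart in front of the work surface, level with it; the furniture and walls round the work are solid. World frame = base frame: x ahead of the robot, y to its left, z up, the work surface at z = 0. Lengths are in mm, angles in rad, forces in N, time in s.
With the tool pointing down it reaches from about 350 to 975 mm from the base axis. Payload 7.1 kg.
Tool frame: the origin (TCP) lies on the front face of the gripper's body, between the roots of the fingers; the fingertips stand 80 mm ahead of it and the grasp point (between the pads) lies 61 mm ahead of it (env.tips_ahead is the distance from the TCP to the fingertips, in mm); z points along the fingers, y is the line along which they close (so a half turn about z gives the same grasp; the last joint's range is limited). The gripper opens to 88 mm and grips with 3 to 60 N. Pads are 20 mm wide; open, the fingers measure 115 mm over their backs; the gripper's body (75 mm by 178 mm) begins 61 mm behind the grasp point.
Start: joints at [1.185, 0.423, 1.63, -0, 1.089, -0.019], TCP at [224.112, 583.42, 302.675] pointing down, gripper open.
Joint ranges: [-3, 3], [-0.9, 2.11], [0.09, 2.58], [-1.31, 4.45], [0.11, 2.69], [-2.54, 2.54]. Speed limits (rad/s): [2.39, 2.39, 3.01, 3.14, 3.14, 3.14].

### API

Orientations are given as a unit quaternion [x, y, z, w].
In Python, from station import env, set_gripper, viewer, workorder gives the robot as it stands. Calls block until the motion is done:
- env.reach(position, orientation): joint-space move of the TCP to a pose.
- env.move_l(position, rot=None, rate=150, f_stop=None): straight line of the TCP; rot=None keeps the orientation; rate is the mean speed in mm/s. With f_stop (N) it stops when the force on the tool has changed by that much, and returns True; else False.
- env.move_joints(angles): joint-space move.
- set_gripper(opening): finger opening in mm; the grip force is fixed at half the most; returns when the fingers have stopped.
- env.hold(seconds).
- env.ik(position, orientation): joint angles nearest the present ones, or None.
- env.read_state(): the state.
- viewer.camera(name): name is "side" or "top" or "wrist"; returns the picture (480x640x3 uint8, blue, green, red); there is no depth.
- viewer.camera_params(name): a dict with "fx", "fy", "cx", "cy" (pixels), "dist" ([k1, k2, p1, p2, k3] as OpenCV has them; the pictures are not rectified), "pose" (4x4, takes a point from camera to world coordinates); the wrist camera has in their place "tool_from_camera" (4x4, takes a point from camera to tool coordinates, whose origin is the TCP and whose axes are the flange's). Camera axes: x right, y up, looking along -z (the intrinsics and any distortion apply to the point x, -y, -z); pixel columns grow to the right and rows downward; lengths in mm; the calibration is good to about 2 mm. A picture is of the moment at which its call begins: read the wrist's pose just before it. camera_params takes no time and is no camera call.
A pose or a line that the arm cannot do raises env.IKError and nothing moves.
- workorder.sign_off(): hands the job in; it is judged then, once.
The state is a dict: "time_s": time; "qpos": joint angles; "dq": joint speeds; "tau": joint torques, N m; "tool_pos": TCP position; "orientation": TCP orientation; "force": force on the tool from outside, world axes, zero at the start; "wrist_torque": the same for the moment, N m; "width": finger opening in mm; "grip_force": force on a finger pad.
Only numpy, scipy, OpenCV 4.12 (cv2) and the standard library are available. Lean on these libraries where they do the work, as an engineer would, in place of code of your own. Each camera call takes 0.05 s, during which the arm holds its last target. There are 200 camera calls.

## Working session

There is one attempt and no reset: what is moved stays moved. The work goes in short steps, each a Python script; the robot and the scene stay as the last script left them, time stands still between calls to the robot, and variables do not carry over. Pictures are saved under pics/ and viewed, at most 10 in all, crops included, and the job is handed in when it is done.

```bash
mkdir -p pics; ls; python3 - <<'E'
from station import env, viewer
import cv2, json
for n in ("top","side"):
    im=viewer.camera(n); cv2.imwrite(f"pics/{n}0.png",im)
for n in ("top","side","wrist"):
    print(n,{k:(v.tolist() if hasattr(v,'tolist') else v) for k,v in viewer.camera_params(n).items()})
print(env.read_state())
E
```

```text
pics
top {'fx': 480.85894027338696, 'fy': 480.85894027338696, 'cx': 322.21966421915494, 'cy': 238.05356533829774, 'dist': [-0.03744942497821879, 0.0, 0.0, 0.0, 0.0], 'pose': [[0.005063129626177849, 0.9901681590563697, -0.13979049148389264, 407.1066932998393], [-0.9999688490309802, 0.005859805930961707, 0.005288066008333569, -66.86684212139397], [0.00605521973552957, 0.13975936271095116, 0.9901669833157353, 1068.906186835828], [0.0, 0.0, 0.0, 1.0]]}
side {'fx': 448.3443904318504, 'fy': 448.3443904318504, 'cx': 318.17528098099535, 'cy': 237.5883261294914, 'dist': [0.02253389817736735, 0.0, 0.0, 0.0, 0.0], 'pose': [[-0.9996150643868271, -0.005512970039406548, -0.027190627287063115, 509.7223338097751], [-0.02004178484884486, -0.5342113795709524, 0.8451133230502124, 890.4825109087195], [-0.019184626944300717, 0.8453329575369958, 0.5338952528265853, 666.4518155550942], [0.0, 0.0, 0.0, 1.0]]}
wrist {'fx': 404.79967708865166, 'fy': 404.79967708865166, 'cx': 315.36770354091465, 'cy': 231.27634209284338, 'dist': [-0.03130719159856124, 0.0, 0.0, 0.0, 0.0], 'tool_from_camera': [[-0.0008805886426
[... 250 characters left out ...]
0, 0.0, 1.0]]}
{'time_s': 0.1, 'qpos': array([ 1.18502116e+00,  4.23751030e-01,  1.63056541e+00,  2.30261745e-05,
        1.08858878e+00, -1.90058582e-02]), 'dq': array([-0.00065807, -0.00242478, -0.00296084,  0.00078486,  0.00037424,
        0.00011257]), 'tau': array([ 1.85408094e-04, -5.45620000e+01, -2.74325144e+01,  6.45672041e-02,
        1.88032648e-02, -1.63765969e-05]), 'tool_pos': array([223.9625702 , 583.10054165, 302.00664104]), 'orientation': array([ 1.82363728e-01,  9.83230919e-01, -6.40838690e-04, -1.41909338e-04]), 'force': array([0.12316731, 0.9575875 , 0.43796609]), 'wrist_torque': array([ 0.01063238, -0.00357164,  0.01003832]), 'grip_force': 0.0, 'width': 87.6212600460718}
```

View pics/top0.png

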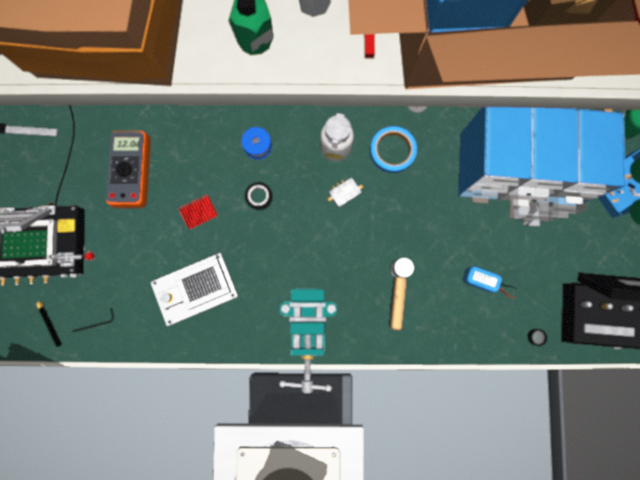

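View pics/side0.png

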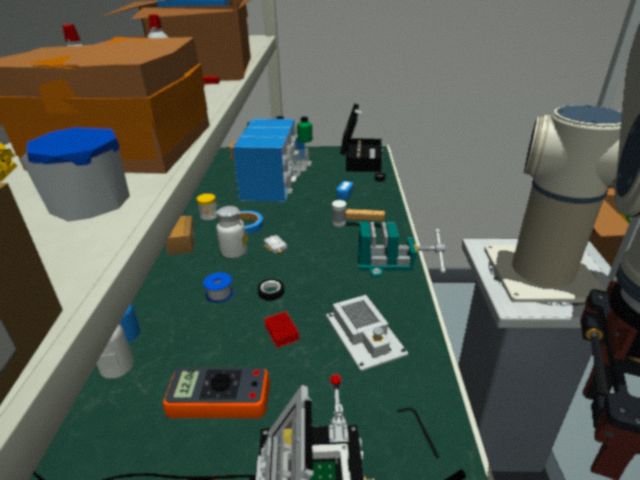

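Top view: there are three candidates for the heat sink.
- Bare grey finned block in the white-metal nest at (203,284).
- Red finned block at (198,212), which is the look-alike.
- Silver RF module at (345,192).

I choose (203,284). The pin boss is at about (167,297), the mallet head at (403,267), and its handle runs down to (397,328). The teal vise at (308,320) must be avoided. Next, one close crop to check this.

```bash
cat > h.py <<'E'
import numpy as np, cv2
from station import env, viewer, set_gripper
from scipy.spatial.transform import Rotation as R
F=np.diag([1,-1,-1,1.])
def cam(n):
    p=viewer.camera_params(n)
    K=np.array([[p['fx'],0,p['cx']],[0,p['fy'],p['cy']],[0,0,1]])
    if n!='wrist': T=np.array(p['pose'])
    else:
        s=env.read_state(); T=np.eye(4); T[:3,:3]=R.from_quat(s['orientation']).as_matrix(); T[:3,3]=s['tool_pos']
        T=T@np.array(p['tool_from_camera'])
    return K,np.array(p['dist']),T@F
def ray(c,px,z):
    K,d,T=c
    u=cv2.undistortPoints(np.float64(px).reshape(-1,1,2),K,d).reshape(-1,2)
    D=np.c_[u,np.ones(len(u))]@T[:3,:3].T
    return T[:3,3]+D*((z-T[2,3])/D[:,2:])
def quat(yaw):  # tool down; tool y (closing axis) at angle yaw from world y
    return (R.from_euler('z',yaw)*R.from_euler('y',np.pi)).as_quat()
E
python3 - <<'E'
from h import *
im=cv2.imread('pics/top0.png'); c=cam('top')
a=cv2.resize(im[245:335,140:250],None,fx=4,fy=4,interpolation=cv2.INTER_CUBIC)
b=cv2.resize(im[245:335,370:450],None,fx=4,fy=4,interpolation=cv2.INTER_CUBIC)
cv2.imwrite('pics/crop1.png',np.hstack([a,b]))
print('sink',ray(c,[203,284],38),'pin',ray(c,[167,297],58),'head',ray(c,[403,267],68),'hend',ray(c,[397,328],47),'vise',ray(c,[[337,310],[283,310]],60))
print(env.ik([500,-240,200],quat(0)),env.ik([450,200,200],quat(.3)),quat(0))
E
```

```text
sink [[451.89796137 182.10902948  38.        ]] pin [[423.35077488 251.86465273  58.        ]] head [[ 488.34255697 -241.27668237   68.        ]] hend [[ 361.77096465 -230.14531822   47.        ]] vise [[ 398.79006219 -103.72255929   60.        ]
 [ 398.19626801    8.4148746    60.        ]]
[-4.68977871e-01  4.63211111e-01  1.85522200e+00 -4.44089210e-16
  8.23159539e-01 -2.03977420e+00] [ 3.94056738e-01  3.88141978e-01  1.99023660e+00 -4.44089210e-16
  7.63214079e-01 -1.47673959e+00] [0.000000e+00 1.000000e+00 0.000000e+00 6.123234e-17]
```

View pics/crop1.png

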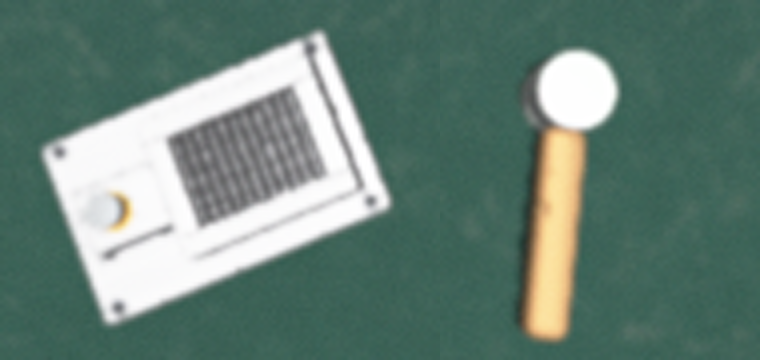

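The crop confirms the choice: a grey finned heat sink in the nest, plate corners clearly visible, pin cap at crop (103,211), mallet head circle at crop (577,90). Now I'll measure.

```bash
python3 - <<'E'
from h import *
im=cv2.imread('pics/top0.png'); c=cam('top'); hsv=cv2.cvtColor(im,cv2.COLOR_BGR2HSV)
def yaw(v): return np.arctan2(-v[0],v[1])   # angle of nest y from world y
cr=np.array([[45,150],[322,32],[390,207],[108,325]])/4+[140,245]-.375
P=ray(c,cr,8); print('plate',P.mean(0)); d=(P[0]-P[1]+P[3]-P[2])/2; y=yaw(d); print('len',np.linalg.norm(d),'yaw',y)
u=np.array([-np.sin(y),np.cos(y),0]); print('origin from plate',P.mean(0)-26*u)
roi=np.zeros(im.shape[:2],np.uint8); roi[262:303,179:224]=1
m=((hsv[...,2]<170)&(hsv[...,1]<60)).astype(np.uint8)*roi
m=cv2.morphologyEx(m,cv2.MORPH_CLOSE,np.ones((5,5))); m=cv2.morphologyEx(m,cv2.MORPH_OPEN,np.ones((5,5)))
cn=max(cv2.findContours(m,0,2)[0],key=cv2.contourArea); B=ray(c,cv2.boxPoints(cv2.minAreaRect(cn)),38)
print('sink',B.mean(0),[np.linalg.norm(B[i]-B[i-1]) for i in (0,1)])
e=B-np.roll(B,1,0); e=max(e,key=np.linalg.norm); e*=np.sign(e[1]); print('yaw',yaw(e))
print('pin px',ray(c,[140+103/4,245+211/4],58),'pred',P.mean(0)+50*u)
for t,(x0,y0,x1,y1) in {'head':(385,250,425,282)}.items():
    m=((hsv[...,1]<40)&(hsv[...,2]>200)).astype(np.uint8); r=np.zeros_like(m); r[y0:y1,x0:x1]=1
    cn=max(cv2.findContours(m*r,0,2)[0],key=cv2.contourArea); (q,rad)=cv2.minEnclosingCircle(cn); H=ray(c,q,68)[0]; print(t,q,rad,H)
m=cv2.inRange(hsv,(8,50,120),(28,255,255)); r=np.zeros_like(m); r[272:340,380:425]=1
cn=max(cv2.findContours(m*r,0,2)[0],key=cv2.contourArea); q=cv2.minAreaRect(cn); W=ray(c,q[0],45)[0]; d=H-W; print('handle',W,'yaw of mallet x',np.arctan2(d[1],d[0]))
for z in (80,): pass
E
```

```text
plate [441.90471738 209.44667909   8.        ]
len 165.26715092387835 yaw 0.4090930502943203
origin from plate [452.2469293  185.59214802   8.        ]
sink [452.72797653 186.1046453   38.        ] [np.float64(51.66028679105392), np.float64(72.31715308955974)]
yaw 0.39086599280148626
pin px [[421.77039005 254.4213863   58.        ]] pred [422.01584829 255.3207773    8.        ]
head (403.6875, 267.3125) 9.692639350891113 [ 487.69549594 -242.70576843   68.        ]
handle [ 414.2881451  -234.46934184   45.        ] yaw of mallet x -0.11173434091515973
```

```bash
python3 - <<'E'
from h import *
q=quat(np.pi-0.11)
env.reach([488,-243,260],q); c=cam('wrist'); im=viewer.camera('wrist'); cv2.imwrite('pics/w1.png',im)
env.move_l([488,-243,150],rate=150); print(env.move_l([488,-243,92],rate=60,f_stop=8))
set_gripper(30); s=env.read_state(); print(s['width'],s['grip_force'],s['tool_pos'])
p=s['tool_pos']; env.move_l([p[0],p[1],p[2]+60],rate=80); env.hold(.4)
s=env.read_state(); print(s['time_s'],s['width'],s['grip_force'],s['force'],s['wrist_torque'])
cv2.imwrite('pics/s1.png',np.hstack([viewer.camera('side')[120:420,250:550],viewer.camera('wrist')[90:390,170:470]]))
E
```

```text
False
39.336487957987735 30.000402554869652 [ 488.01052163 -242.73224939   92.04833496]
7.3 39.269116028204095 29.999583810567856 [ 0.10161464 -0.36060323 -2.49135969] [ 0.0139187   0.06802715 -0.02811821]
```

View pics/s1.png

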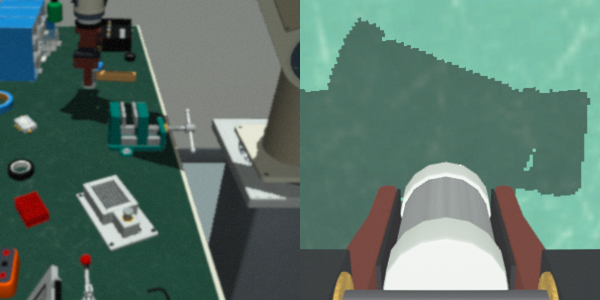

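The mallet is held upright in the fingers (right half: white face and steel head between the pads). Next, drive the pin.

```bash
python3 - <<'E'
from h import *
x,y=422,255
env.move_l([488,-243,260]); env.reach([x,y,260],quat(np.pi+0.2)); env.move_l([x,y,165],rate=120)
print(env.move_l([x,y,126],rate=25,f_stop=26)); s=env.read_state(); print(s['tool_pos'],s['force'],s['width'],s['grip_force'])
env.hold(.2); cv2.imwrite('pics/s2.png',cv2.resize(viewer.camera('side')[270:400,300:430],None,fx=4,fy=4)); 
env.move_l([x,y,260],rate=120)
s=env.read_state(); print(s['time_s'],s['force'],s['width'])
cv2.imwrite('pics/s3.png',cv2.resize(np.hstack([viewer.camera('side')[270:400,300:430],viewer.camera('top')[240:370,140:270]]),None,fx=3,fy=3))
E
```

```text
True
[422.42864543 255.12915437 135.57994092] [-1.01163553 -0.93066248  6.61616565] 38.95112877507678 30.000420436263084
13.5917 [-0.51701105 -0.03675433 -3.82921309] 39.6158323700537
```

View pics/s3.png

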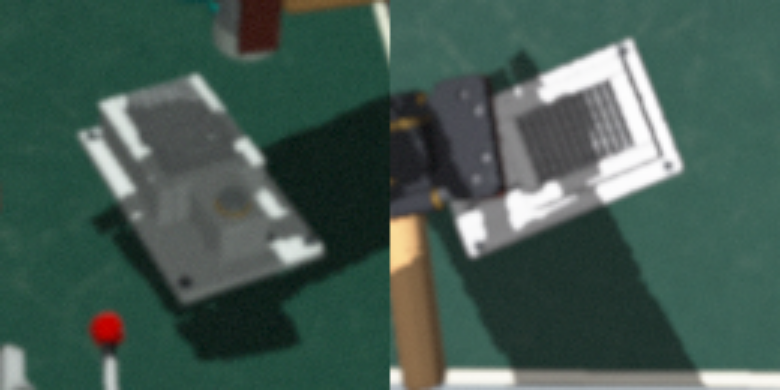

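The side view shows the cap at crop (233,197), low on its boss. I'll check its height by projecting the two possible positions.

```bash
python3 - <<'E'
from h import *
K,d,T=cam('side'); M=np.linalg.inv(T)
P=np.array([[422,255,z] for z in (58,44)],float)
q=cv2.projectPoints(P,cv2.Rodrigues(M[:3,:3])[0],M[:3,3],K,d)[0].reshape(-1,2)
print(q,(q-[300,270])*3)
x,y=488,-243
env.reach([x,y,240],quat(np.pi-.11)); env.move_l([x,y,110],rate=150)
print(env.move_l([x,y,80],rate=25,f_stop=6)); s=env.read_state(); print(s['tool_pos'],s['force'])
set_gripper(80); env.hold(.2); env.move_l([x,y,240],rate=150); env.hold(.1); s=env.read_state(); print(s['time_s'],s['width'],s['force'])
# wrist look at the nest
env.reach([430,170,270],quat(np.pi+.4)); c=cam('wrist'); cv2.imwrite('pics/w2.png',viewer.camera('wrist'))
import pickle; pickle.dump(c,open('w2.pkl','wb'))
cv2.imwrite('pics/t4.png',viewer.camera('top'))
E
```

```text
[[376.72459276 328.66742915]
 [376.36513207 334.02056919]] [[230.17377827 176.00228744]
 [229.09539622 192.06170756]]
True
[ 487.79261978 -242.91331179   91.3318875 ] [-0.31076917 -0.77928474  3.1278674 ]
19.525 79.85890143754675 [-0.27156127  0.50602714 -0.3661848 ]
```

View pics/w2.png

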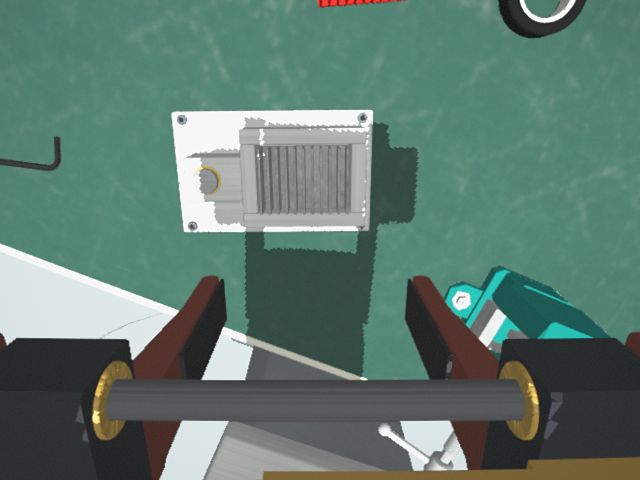

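View pics/t4.png

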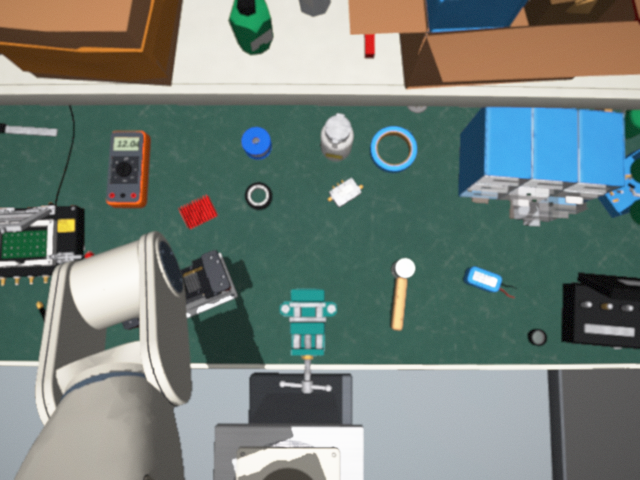

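The mallet stands released at its old place (404,268). The pin is down at wrist pixel (208,180), and the raised fins centre at about (304,179). This view has the closing axis along the nest's y, so I need a quarter turn for the grip across 50 mm.

```bash
python3 - <<'E'
from h import *
import pickle
c=pickle.load(open('w2.pkl','rb'))
print(ray(c,[[304,179]],52),ray(c,[[208,180]],44),ray(c,[[304.5,179]],38))
p=ray(c,[[304,179]],52)[0]; x,y=(p[:2]+[452.5,186])/2
q=min((quat(.4+s*np.pi/2) for s in(1,-1)),key=lambda q:abs(env.ik([x,y,220],q)[5]))
print(x,y,env.ik([x,y,220],q))
if np.hypot(*(p[:2]-[452.5,186]))<7:
    env.reach([x,y,230],q); env.move_l([x,y,150],rate=120); print(env.move_l([x,y,121],rate=30,f_stop=6))
    set_gripper(40); env.hold(.2); s=env.read_state(); print(s['tool_pos'],s['width'],s['grip_force'],s['force'],s['time_s'])
E
```

```text
[[453.85652753 189.77709555  52.        ]] [[423.13363496 257.48759509  44.        ]] [[451.63613494 188.85032947  38.        ]]Traceback (most recent call last):
  File "<stdin>", line 6, in <module>
  File "<stdin>", line 6, in <lambda>
TypeError: 'NoneType' object is not subscriptable
```

```bash
python3 - <<'E'
from h import *
x,y=453,187.5
js=[(q,env.ik([x,y,230],q)) for q in (quat(.4+np.pi/2),quat(.4-np.pi/2))]
q,j=[a for a in js if a[1] is not None][0]; print(q,j)
env.reach([x,y,230],q); env.move_l([x,y,150],rate=120); print(env.move_l([x,y,121],rate=30,f_stop=6))
set_gripper(40); env.hold(.2); s=env.read_state(); print(s['tool_pos'],s['width'],s['grip_force'],s['force'],s['time_s'])
E
```

```text
[ 5.52531292e-01  8.33492154e-01 -3.38327839e-17  5.10366749e-17] [ 3.68162935e-01  3.34506900e-01  1.97776597e+00 -4.44089210e-16
  8.29319783e-01 -3.18370654e-02]
False
[452.96222499 187.49229295 121.04578386] 49.503729777217906 29.997065663337708 [-0.11483173 -0.68220775  1.10338047] 25.275
```

Gripped at 49.5 mm with no side load; lifting now.

```bash
python3 - <<'E'
from h import *
x,y,z=453,187.5,121
env.move_l([x,y,z+25],rate=30); env.move_l([x,y,z+132],rate=80); env.hold(1.0)
s=env.read_state(); print(s['tool_pos'],s['width'],s['grip_force'],s['force'],s['time_s'])
cv2.imwrite('pics/f.png',np.hstack([viewer.camera('side')[150:420,230:530],viewer.camera('wrist')[100:370,170:470]]))
E
```

```text
[453.00563557 187.49437317 253.03176864] 49.15276687646922 29.997004866600037 [-0.53853485  0.91422589 -1.27639159] 28.75
```

View pics/f.png

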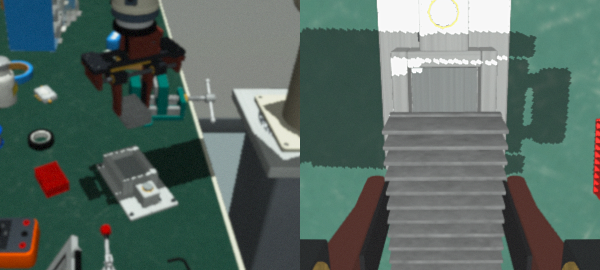

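The heat sink is held level between the fingers (wrist half, around (445,190)), with the empty pocket below it. Handing in.

```bash
python3 -c "
from station import workorder
print(workorder.sign_off())"
```

```text
the job is handed in; nothing more can be done
None
```

The job is handed in (no verdict was returned): I drove the pin down with the mallet, stood the mallet back at its original spot, and the gripper is holding the heat sink level about 12 cm above the nest.

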